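# Rack two dumbbells two-deep on the tree

### The job

Put both dumbbells away on the lower arms of the dumbbell tree: first the small blue one in the inner cradle, under the yellow guards next to the post, then the big green one in the outer cradle in front of it. Set each down squarely in the middle of its cradle rather than dropping it, let go of each, and leave the cone, bottle and grip trainer where they are.

Things in the scene. Friction and masses are not known exactly. Their poses are not given: they have to be found in the camera images.
- small_center (a point): centre (half-way up, mid handle) of the small dumbbell: 150 mm long along its own y axis, two round blue heads 56 mm across and 36 mm long, between them a steel handle 28 mm thick, 78 mm long; 0.4 to 0.75 kg. Starts level in a low black rubber rest on the crate (6 mm plate, 16 mm ridges beside the heads only), centre 34 mm above the crate top. Its x and z axes mean nothing.
- big_center (a point): centre (half-way up, mid handle) of the big dumbbell: same shape, 150 mm long along its own y axis, round green heads 64 mm across and 36 mm long, steel handle 28 mm thick, 78 mm long; 0.5 to 0.9 kg. Starts in a like rubber rest on the crate, centre 38 mm above the crate top. Too big for the inner cradle. Its x and z axes mean nothing.
- inner_seat (a point): centre of the small dumbbell when seated in the inner cradle of the black fixed tree, 150 mm above the floor. x: level, from the tree's open front in to its post; y: along the cradle, a seated dumbbell's y lies along it either way; z up. Heads rest on level bars 14 mm thick at x -23 and +23, |y| 37 to 87 mm, tops 19 mm below this point: pass over them 9 mm or more above it. |y| under 37 is open.
- outer_seat (a point): centre of the big dumbbell when seated in the outer cradle: 75 mm in front of (-x) and 5 mm above inner_seat, 155 mm above the floor, same axes. Like bars at x -23 and +23 mm, |y| 37 to 87, tops level with the inner ones; the dumbbell sinks 8 mm between them. Open above; the arms end at x -33. A dumbbell lying here bars the way to the inner cradle.
- guard (a point): middle of the front lower edge of the two yellow guard plates, 15 mm in front of and 46 mm above inner_seat, same axes. They cover the inner heads' places: |y| 50 to 95 mm, x 0 to 61, 5 mm thick; between them is open. So the small dumbbell comes in level from the front, 9 to 18 mm above its seat, then is lowered. Guard posts: x 49 to 61, |y| 85 to 95.
- shelf_edge (a point): middle of the front lower edge of the tree's upper shelf, 5 mm in front of and 155 mm above inner_seat, same axes; shelf x 0 to 85, |y| under 50 mm, a stored dumbbell (|y| to 75) on it. It hangs over the inner cradle, so a gripper fits only tilted, leaning out to the front by 35 to 45 degrees. The post is 40 mm wide, its face at x 80; a cross bar there lies 32 mm or more below the inner seat.
- crate: upturned wooden crate, fixed, 320 (x) x 400 (y) x 100 mm high with a flat slatted top; origin at the centre of its underside. The dumbbells lie on its half nearer the robot, the bystanders on the far half.
- cone: orange plastic cone with a white band, base 85 mm square, 125 mm high, loose on the crate; origin at the centre of its underside. Leave alone.
- bottle: stainless bottle, 66 mm in diameter, 200 mm high, standing loose on the crate; origin at the centre of its underside. Leave alone.
- trainer: chrome V-shaped grip trainer lying flat, about 120 x 82 x 22 mm, loose on the crate; origin under its middle. Leave alone.
Things that resemble listed ones, but are neither listed nor needed, are in the scene too. Of the things that look like the part that bears small_center, the larger one is meant. Of the things that look like the part that bears big_center, the larger one is meant.

How it is judged:
By the outcome, as a careful person would: the job done as asked, in the order asked, and still so for the second after the job is handed in, with the robot touching nothing.
It also fails if it takes over 72 s, if anything falls off the work surface, if the arm or the gripper's body presses on something with over 40 N, if the wrist force passes 120 N, or if a joint passes its speed limit or range.

### The arm

A 6-joint arm with a two-finger parallel gripper is mounted at the origin on the work surface. World frame = base frame: x ahead of the robot, y to its left, z up, the work surface at z = 0. Lengths are in m, angles in rad, forces in N, time in s.
With the tool pointing down it reaches from about 0.375 to 0.9 m from the base axis. Payload 3.1 kg.
Tool frame: the origin (TCP) lies at the very end of the fingers, on their centre line; the grasp point (between the pads) lies 19 mm behind it (bot.hold_point_z is the z of the grasp point in the tool frame, in m); z points along the fingers, y is the line along which they close (so a half turn about z gives the same grasp; the last joint's range is limited). The gripper opens to 87 mm and grips with 3 to 60 N. Pads are 19 mm wide; open, the fingers measure 117 mm over their backs; the gripper's body (75 mm by 190 mm) begins 51 mm behind the grasp point.
Start: joints at [-1.383, 0.527, 1.433, -0, 1.181, -0.178], TCP at [0.224, -0.584, 0.184] pointing down, gripper open.
Joint ranges: [-3.08, 3.08], [-0.75, 2.2], [0.22, 2.44], [-1.43, 4.57], [0, 2.65], [-2.85, 2.85]. Speed limits (rad/s): [2.79, 2.79, 3.14, 3.14, 3.14, 3.14].

### API

Orientations are given as a rotation vector (axis times angle).
In Python, from rig import bot gives the robot as it stands. Calls block until the motion is done:
- bot.goto(position, orientation): joint-space move of the TCP to a pose.
- bot.move_straight(position, attitude=None, rate=0.15, stop_force=None): straight line of the TCP; attitude=None keeps the orientation; rate is the mean speed in m/s. With stop_force (N) it stops when the force on the tool has changed by that much, and returns True; else False.
- bot.set_joints(angles): joint-space move.
- bot.grip(opening): finger opening in m; the grip force is fixed at half the most; returns when the fingers have stopped.
- bot.hold(seconds).
- bot.ik(position, orientation): joint angles nearest the present ones, or None.
- bot.capture(name): name is "scene" or "top" or "wrist"; returns (picture, depth): 384x512x3 uint8, red, green, blue; 384x512 float32, m along the optical axis (not along the pixel's ray), 0 where there is no reading.
- bot.camera_info(name): a dict with "fx", "fy", "cx", "cy" (pixels), "dist" ([k1, k2, p1, p2, k3] as OpenCV has them; the pictures are not rectified), "extrinsics" (4x4, takes a point from camera to world coordinates). Camera axes: x right, y down, z forward; pixel columns grow to the right and rows downward; lengths in m; the calibration is good to about 2 mm. A picture is of the moment at which its call begins: read the wrist's pose just before it. camera_info takes no time and is no camera call; for the wrist camera it gives the pose at the moment of the call.
A pose or a line that the arm cannot do raises bot.PlanningError and nothing moves.
- bot.close_job(): hands the job in; it is judged then, once.
Readings, each from a call of its own:
- bot.read_time_s(): time.
- bot.read_joints(): joint angles.
- bot.read_joint_vel(): joint speeds.
- bot.read_joint_efforts(): joint torques, N m.
- bot.read_eef_pos(): TCP position.
- bot.read_ee_rot(): TCP orientation.
- bot.read_ft_force(): force on the tool from outside, world axes, zero at the start.
- bot.read_torque(): the same for the moment, N m.
- bot.read_gripper_width(): finger opening in m.
- bot.read_gripper_force(): force on a finger pad.
Only numpy, scipy, OpenCV 4.12 (cv2) and the standard library are available. Lean on these libraries where they do the work, as an engineer would, in place of code of your own. Each camera call takes 0.05 s, during which the arm holds its last target. There are 200 camera calls.

## Working session

There is one attempt and no reset: what is moved stays moved. The work goes in short steps, each a Python script; the robot and the scene stay as the last script left them, time stands still between calls to the robot, and variables do not carry over. Pictures are saved under pics/ and viewed, at most 10 in all, crops included, and the job is handed in when it is done.

```bash
mkdir -p pics; cat > h.py <<'E'
import numpy as np, cv2
from rig import bot
from scipy.spatial.transform import Rotation as R
def cap(n):
    inf=bot.camera_info(n); p,d=bot.capture(n); return p,d,inf
def pts(d,inf):
    h,w=d.shape
    K=np.array([[inf['fx'],0,inf['cx']],[0,inf['fy'],inf['cy']],[0,0,1]])
    uv=np.stack(np.meshgrid(np.arange(w),np.arange(h)),-1).reshape(-1,1,2).astype(float)
    n=cv2.undistortPoints(uv,K,np.array(inf['dist'])).reshape(h,w,2)
    P=np.dstack([n*d[...,None],d])
    E=np.array(inf['extrinsics']); W=P@E[:3,:3].T+E[:3,3]
    W[d<=0]=np.nan
    return W
E
python3 - <<'E'
from h import *
for n in("scene","top"):
    p,d,i=cap(n); cv2.imwrite(f"pics/{n}0.png",p[...,::-1]); np.savez(f"{n}0.npz",p=p,W=pts(d,i),d=d)
    print(n,np.round(i['extrinsics'],3).tolist(),i['fx'],(d>0).mean())
E
```

```text
scene [[0.414, 0.785, -0.46, 0.979], [0.91, -0.364, 0.196, -0.303], [-0.014, -0.5, -0.866, 1.074], [0.0, 0.0, 0.0, 1.0]] 373.5849297588751 0.9960479736328125
top [[0.014, -0.997, 0.076, 0.415], [-0.999, -0.011, 0.031, -0.109], [-0.03, -0.077, -0.997, 1.297], [0.0, 0.0, 0.0, 1.0]] 379.2823067738411 0.9958750406901041
```

View pics/scene0.png

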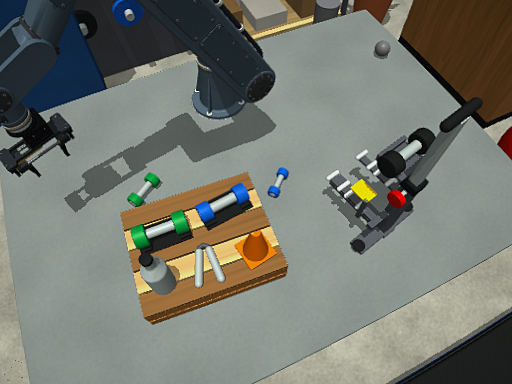

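View pics/top0.png

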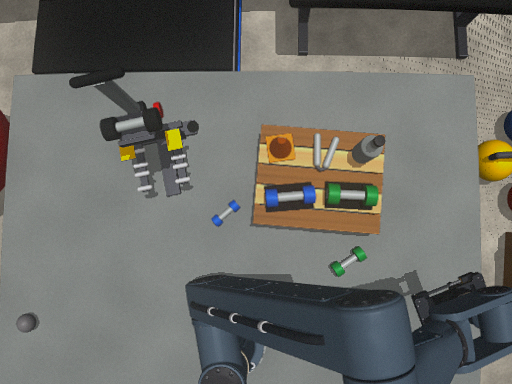

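The scene shows the big blue dumbbell in a rest at scene (222,203) / top (290,196), and the big green one at scene (160,231) / top (351,194). Lookalikes on the table are a small blue at top (226,212) and a small green at top (348,262). I choose the two larger ones on the crate. The tree is at top (155,150), with yellow guards at (174,139) and (126,153), and its front faces the robot.

```bash
python3 - <<'E'
from h import *
for n in("scene","top"):
    z=np.load(n+"0.npz"); p,W=z['p'],z['W']
    hsv=cv2.cvtColor(p,cv2.COLOR_RGB2HSV)
    for nm,lo,hi in(("blue",(100,120,60),(125,255,255)),("green",(50,100,40),(85,255,255)),("yellow",(22,150,120),(33,255,255))):
        m=cv2.inRange(hsv,lo,hi); k,l,s,c=cv2.connectedComponentsWithStats(m)
        for j in range(1,k):
            if s[j,4]<25: continue
            q=W[l==j]; q=q[~np.isnan(q[:,0])]
            if abs(np.median(q[:,1]))>.8 or np.median(q[:,0])<.1: continue
            print(n,nm,np.round(c[j]),s[j,4],"med",np.round(np.median(q,0),3),"min",np.round(np.percentile(q,2,axis=0),3),"max",np.round(np.percentile(q,98,axis=0),3))
p=np.load("top0.npz")['p'][65:205,70:210]; a=cv2.resize(p,(560,560),interpolation=cv2.INTER_CUBIC)
p=np.load("scene0.npz")['p'][160:240,180:260]
b=cv2.resize(p,(240,240)); 
c=np.zeros((560,240,3),np.uint8); c[:240]=b; c[250:490]=cv2.resize(np.load("scene0.npz")['p'][195:275,120:200],(240,240))
cv2.imwrite("pics/crop1.png",np.hstack([a,c])[...,::-1])
E
```

```text
scene blue [283. 172.] 82 med [0.422 0.06  0.034] min [0.404 0.043 0.015] max [0.436 0.075 0.041]
scene blue [240. 193.] 250 med [ 0.5   -0.123  0.156] min [ 0.469 -0.139  0.118] max [ 0.517 -0.105  0.164]
scene blue [274. 191.] 97 med [0.472 0.002 0.032] min [ 0.455 -0.014  0.004] max [0.486 0.018 0.04 ]
scene blue [205. 211.] 257 med [ 0.512 -0.235  0.157] min [ 0.482 -0.252  0.132] max [ 0.528 -0.217  0.164]
scene blue [481. 331.] 36 med [ 1.2    0.787 -0.718] min [ 1.198  0.673 -0.734] max [ 1.201  0.877 -0.691]
scene blue [428. 364.] 78 med [ 1.2    0.454 -0.722] min [ 1.198  0.292 -0.745] max [ 1.202  0.649 -0.696]
scene green [152. 179.] 136 med [ 0.273 -0.341  0.044] min [ 0.251 -0.362  0.003] max [ 0.287 -0.323  0.052]
scene green [135. 199.] 135 med [ 0.321 -0.412  0.043] min [ 0.296 -0.436  0.009] max [ 0.335 -0.395  0.051]
scene green [180. 222.] 301 med [ 0.517 -0.309  0.164] min [ 0.482 -0.326  0.132] max [ 0.535 -0.292  0.171]
scene green [139. 237.] 324 med [ 0.513 -0.421  0.163] min [ 0.476 -0.439  0.127] max [ 0.531 -0.406  0.171]
scene yellow [363. 190.] 323 med [0
[... 507 characters left out ...]
med [0.413 0.059 0.034] min [ 0.4    0.043 -0.001] max [0.432 0.074 0.04 ]
top green [334. 193.] 240 med [ 0.501 -0.309  0.165] min [ 0.472 -0.333  0.11 ] max [ 0.53  -0.292  0.172]
top green [371. 195.] 239 med [ 0.496 -0.422  0.165] min [ 0.468 -0.438  0.141] max [ 0.528 -0.405  0.172]
top green [359. 253.] 116 med [ 0.314 -0.415  0.045] min [ 0.291 -0.433  0.031] max [ 0.333 -0.396  0.051]
top green [337. 268.] 117 med [ 0.265 -0.342  0.045] min [ 0.242 -0.361  0.032] max [ 0.283 -0.325  0.054]
top yellow [173. 139.] 296 med [0.654 0.171 0.2  ] min [0.624 0.147 0.196] max [0.683 0.194 0.204]
top yellow [127. 153.] 177 med [0.612 0.31  0.2  ] min [0.593 0.287 0.196] max [0.632 0.331 0.205]
```

View pics/crop1.png

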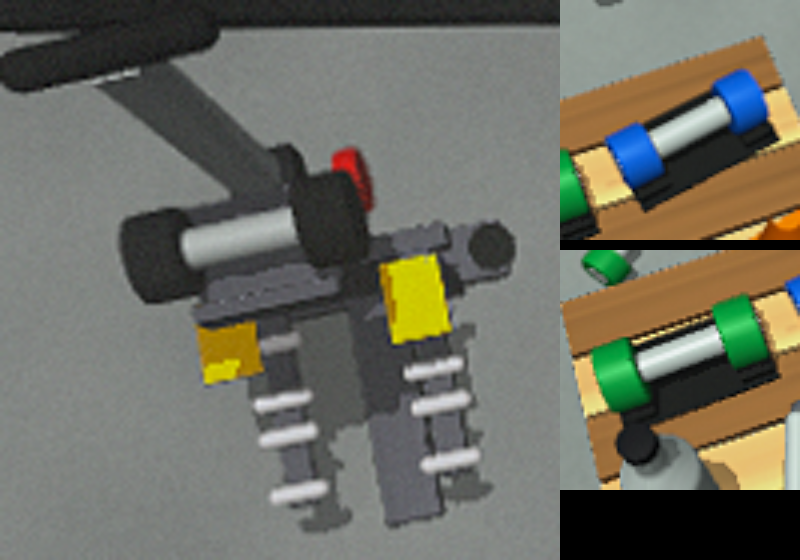

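The crop shows four white bars per side of the tree: left at (280,343), (283,402), (288,436), (300,492), and right at (433,368), (441,402), (450,462) with one hidden under its guard. Both chosen dumbbells lie in black rests, and their heads measure the right height. Next I fit the exact poses.

```bash
python3 - <<'E'
from h import *
from scipy.optimize import least_squares
D={n:np.load(n+"0.npz") for n in("scene","top")}
def pick(lo,hi,box):
    o=[]
    for n in D:
        p,W=D[n]['p'],D[n]['W']; m=cv2.inRange(cv2.cvtColor(p,cv2.COLOR_RGB2HSV),lo,hi)>0
        m=cv2.erode(m.astype(np.uint8),np.ones((2,2)))>0
        q=W[m]; ok=(q>np.array(box[0])).all(1)&(q<np.array(box[1])).all(1); o.append(q[ok])
    return o
for nm,lo,hi,box,r in(("blue",(100,120,60),(125,255,255),((.44,-.26,.137),(.55,-.09,.18)),.028),("green",(50,100,40),(85,255,255),((.44,-.45,.14),(.56,-.28,.19)),.032)):
    for q in pick(lo,hi,box)+[None]:
        if q is None: q=np.vstack(pick(lo,hi,box))
        def f(t):
            c,s=np.cos(t[1]),np.sin(t[1])
            dx=(q[:,0]-t[0])*c+(q[:,1]-q[:,1].mean())*s
            return np.hypot(dx,q[:,2]-t[2])-r
        t=least_squares(f,[.5,0,.136],loss='soft_l1',f_scale=.002)
        print(nm,len(q),"x,yaw,z",np.round(t.x,4),"at y",q[:,1].mean().round(4),"y ext",np.round(np.percentile(q[:,1],[1,99]),4),"rms",np.sqrt(np.mean(t.fun**2)).round(4))
for n in D:
    p,W=D[n]['p'],D[n]['W']; h=cv2.cvtColor(p,cv2.COLOR_RGB2HSV)
    m=(h[...,2]>150)&(h[...,1]<60)&(W[...,2]>.115)&(W[...,2]<.14)&(W[...,1]>.1)&(W[...,0]>.4)
    k,l,s,c=cv2.connectedComponentsWithStats(m.astype(np.uint8))
    for j in range(1,k):
        if s[j,4]<15: continue
        q=W[l==j]; print(n,"bar",np.round(c[j],1),s[j,4],np.round(q.mean(0),4),"ymin/max",np.round(q[:,1].min(),3),np.round(q[:,1].max(),3))
E
```

```text
blue 389 x,yaw,z [0.4945 0.1004 0.1339] at y -0.1797 y ext [-0.2505 -0.1058] rms 0.0019
blue 338 x,yaw,z [0.4945 0.101  0.133 ] at y -0.1778 y ext [-0.2509 -0.1092] rms 0.0017
blue 727 x,yaw,z [0.4947 0.1009 0.1334] at y -0.1789 y ext [-0.2508 -0.1062] rms 0.0019
green 493 x,yaw,z [ 0.501  -0.0334  0.1374] at y -0.3662 y ext [-0.4366 -0.2925] rms 0.0021
green 394 x,yaw,z [ 0.5012 -0.0377  0.1373] at y -0.3662 y ext [-0.4377 -0.2951] rms 0.0018
green 887 x,yaw,z [ 0.5011 -0.0352  0.1374] at y -0.3662 y ext [-0.4373 -0.293 ] rms 0.002
scene bar [361.5 154.1] 48 [0.5177 0.2778 0.1284] ymin/max 0.255 0.303
scene bar [371.6 164.5] 46 [0.5628 0.2848 0.1283] ymin/max 0.266 0.302
scene bar [376.2 171.8] 24 [0.5915 0.2819 0.1299] ymin/max 0.272 0.291
scene bar [332.2 174.5] 63 [0.5437 0.1558 0.1297] ymin/max 0.135 0.179
scene bar [389.6 181.7] 24 [0.6378 0.2981 0.1307] ymin/max 0.284 0.314
scene bar [343.1 185. ] 61 [0.5886 0.1664 0.1295] ymin/max 0.143 0.19
scene bar [347.6 193.1] 30 [0.6174 0.1637 0.1297] ymin/max 0.151 0.181
top bar [177.9 156.6] 44 [0.6135 0.1721 0.1288] ymin/max 0.149 0.194
top bar [140.  164.8] 42 [0.5868 0.2928 0.1289] ymin/max 0.271 0.315
top bar [179.6 165.3] 49 [0.5857 0.1659 0.1286] ymin/max 0.142 0.187
top bar [141.7 173.4] 49 [0.5592 0.2866 0.1285] ymin/max 0.267 0.308
top bar [182.1 179.4] 55 [0.5414 0.1563 0.1292] ymin/max 0.135 0.179
top bar [144.2 187.5] 51 [0.5148 0.2765 0.1289] ymin/max 0.256 0.301
```

```bash
cat >> h.py <<'E'
IN=np.array([.6247,.2376,.150]); TY=.2185
def tree(x,y,z): return IN+R.from_euler('z',TY).apply([x,y,z])
def pose(c,yaw,tilt,flip=1,g=.019):
    "grasp centre c -> TCP pose; tool leans back to -x(yaw) by tilt deg"
    t=np.radians(tilt); z=np.array([np.sin(t),0,-np.cos(t)]); y=flip*np.array([np.cos(t),0,np.sin(t)])
    M=R.from_euler('z',yaw).as_matrix()@np.column_stack([np.cross(y,z),y,z])
    return np.array(c)+g*M[:,2], R.from_matrix(M).as_rotvec()
S=np.array([.4946,-.1785,.134]); SY=.101
G=np.array([.5011,-.3655,.138]); GY=-.035
E
python3 - <<'E'
from h import *
D={n:np.load(n+"0.npz") for n in("scene","top")}
print(bot.hold_point_z, bot.read_eef_pos(), bot.read_ee_rot())
Rt=R.from_rotvec(bot.read_ee_rot()); P=bot.read_eef_pos()
for n in D:
    W=D[n]['W'].reshape(-1,3)
    q=W[(W[:,2]>.12)&(W[:,0]>.5)&(W[:,0]<.75)&(W[:,1]<-.25)&(W[:,1]>-.5)&(W[:,2]>.18)]
    print(n,"bottle",len(q),np.round(np.percentile(q,[2,50,98],axis=0),3).tolist())
    q=W[~np.isnan(W[:,0])]; t=Rt.inv().apply(q-P)
    t=t[(abs(t[:,0])<.15)&(abs(t[:,1])<.15)&(t[:,2]<.02)&(t[:,2]>-.3)]
    for a in np.arange(-.24,.02,.02):
        s=t[(t[:,2]>=a)&(t[:,2]<a+.02)]
        if len(s)>3: print(n,round(a,2),len(s),"x",np.round(np.percentile(s[:,0],[1,99]),3),"y",np.round(np.percentile(s[:,1],[1,99]),3))
for nm,c,yaw,tilts in(("S",S,SY,[0,10]),("G",G,GY,[0,10]),("in",tree(0,0,.013),TY,[38,42,45]),("front",tree(-.17,0,.013),TY,[42]),("out",tree(-.075,0,.005),TY,[30,40])):
    for t in tilts:
        for f in(1,-1):
            q=bot.ik(*pose(c,yaw,t,f)); print(nm,t,f,None if q is None else np.round(q,2))
E
```

```text
-0.0187 [ 0.22344688 -0.58288673  0.18336384] [-3.08725275e+00 -5.71049193e-01  2.43005148e-05]
scene bottle 791 [[0.62, -0.434, 0.185], [0.648, -0.403, 0.236], [0.668, -0.377, 0.301]]
scene -0.24 162 x [0.003 0.037] y [-0.036  0.034]
scene -0.22 392 x [-0.034  0.039] y [-0.051  0.034]
scene -0.2 66 x [-0.004  0.037] y [-0.052  0.014]
scene -0.18 189 x [0.019 0.028] y [-0.05   0.016]
scene -0.16 974 x [-0.034  0.038] y [-0.095  0.092]
scene -0.14 474 x [-0.03  0.04] y [-0.09   0.088]
scene -0.12 85 x [-0.028  0.039] y [-0.089  0.085]
scene -0.1 32 x [-0.004  0.012] y [-0.058  0.055]
scene -0.08 47 x [-0.001  0.013] y [-0.057  0.054]
scene -0.06 43 x [-0.007  0.014] y [-0.054  0.052]
scene -0.04 7 x [0.005 0.011] y [-0.051  0.051]
top bottle 521 [[0.602, -0.431, 0.186], [0.626, -0.398, 0.237], [0.66, -0.377, 0.302]]
top -0.24 21 x [0.027 0.034] y [-0.018  0.009]
top -0.22 193 x [0.022 0.038] y [-0.051  0.022]
top -0.2 16 x [0.016 0.037] y [-0.052  0.014]
top -0.18 27 x [0.008 0.026] y [-0.051  0.014]
top -0.16 664 x [-0.024  0.036] y [-0.096  0.093]
top -0.14 318 x [-0.006  0.037] y [
[... 232 characters left out ...]
0.9  -0.66]
S 0 -1 [-0.56  0.49  1.75  0.    0.9   2.48]
S 10 1 [-0.63  0.45  1.88  0.18  0.7  -0.87]
S 10 -1 [-0.63  0.45  1.88  0.18  0.7   2.27]
G 0 1 [-0.81  0.6   1.51 -0.    1.04 -0.78]
G 0 -1 [-0.81  0.6   1.51 -0.    1.04  2.37]
G 10 1 [-0.88  0.55  1.63  0.17  0.85 -0.95]
G 10 -1 [-0.88  0.55  1.63  0.17  0.85  2.19]
in 38 1 [ 0.19  0.51  1.91  0.32  0.06 -0.35]
in 38 -1 [0.19 0.51 1.91 0.32 0.06 2.8 ]
in 42 1 None
in 42 -1 [0.19 0.52 1.97 2.87 0.08 0.25]
in 45 1 None
in 45 -1 [0.18 0.54 2.   3.01 0.18 0.1 ]
front 42 1 None
front 42 -1 [0.17 0.42 2.37 3.05 0.38 0.05]
out 30 1 [ 0.18  0.44  1.99  0.09  0.19 -0.12]
out 30 -1 None
out 40 1 None
out 40 -1 [0.18 0.47 2.12 2.98 0.15 0.13]
```

The dumbbell and tree fits agree between the two views, and heights and sizes match the description. I'll pick the blue one with the tool vertical, then check.

```bash
python3 - <<'E'
from h import *
P=bot.read_eef_pos(); print(bot.read_time_s())
bot.move_straight([P[0],P[1],.33],rate=.3)
g=.014
p,o=pose(S,SY,0,-1,g)
bot.goto(p+[0,0,.12],o)
p0,d,i=cap("wrist"); cv2.imwrite("pics/w1.png",p0[...,::-1])
print(bot.move_straight(p,rate=.12,stop_force=15), bot.read_eef_pos()-p)
bot.grip(.02); print(bot.read_gripper_width(),bot.read_gripper_force())
f0=bot.read_ft_force()
bot.move_straight(p+[0,0,.2],rate=.2)
print(f0,bot.read_ft_force(),bot.read_gripper_width(),bot.read_eef_pos()-p,bot.read_time_s())
q=bot.ik(*pose(tree(-.09,0,.13),TY,45,-1,g)); print(q)
for x,h in((-.09,.13),(-.09,.012),(0,.012),(0,0),(-.12,.12)):
    print(x,h,bot.ik(*pose(tree(x,0,h),TY,45,-1,g)))
E
```

```text
0.1
False [ 0.00057887 -0.0003773   0.00063457]
0.020400493790813767 0.0
[-0.03545668  0.10702023  0.52653812] [-0.15053182  0.71599458 -0.85584239] 0.019864720600339125 [-0.00080167  0.00050278  0.19881169] 6.625
[0.17545525 0.18301735 2.08598699 0.33466328 0.0927734  2.77781746]
-0.09 0.13 [0.17545525 0.18301735 2.08598699 0.33466328 0.0927734  2.77781746]
-0.09 0.012 [0.17545525 0.47252253 2.22291541 3.05024791 0.34009172 0.05569287]
0 0.012 [0.18458624 0.52736339 2.0097397  3.00887225 0.18218849 0.10656365]
0 0 [0.18458624 0.5534066  2.01743213 3.02932195 0.21567313 0.08570549]
-0.12 0.12 [0.17120172 0.16336804 2.16083936 0.7991919  0.04665866 2.3094876 ]
```

View pics/w1.png

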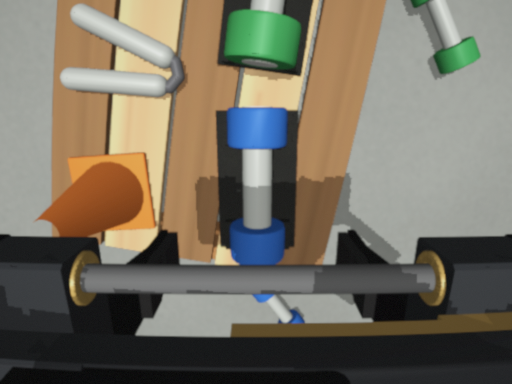

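The wrist view shows the blue dumbbell centred between the fingers, handle at (257,185). But the fingers closed to 20 mm on nothing, so the grasp missed. I'll look at where things are now.

```bash
python3 - <<'E'
from h import *
p,d,i=cap("scene"); p2,d2,i2=cap("wrist")
a=cv2.resize(p[100:300,80:300],(440,400)); b=cv2.resize(p2,(360,270)); b=np.vstack([b,np.zeros((130,360,3),np.uint8)])
cv2.imwrite("pics/v2.png",np.hstack([a,b])[...,::-1])
W=pts(d,i); h=cv2.cvtColor(p,cv2.COLOR_RGB2HSV); m=(cv2.inRange(h,(100,120,60),(125,255,255))>0)&(W[...,2]>.1)&(W[...,0]<.6)
q=W[m]; print(len(q),np.percentile(q,[2,50,98],axis=0).round(3))
E=np.linalg.inv(np.array(i2['extrinsics']))
for X in(bot.read_eef_pos(),):
    c=E[:3,:3]@X+E[:3,3]; print("tcp px",i2['fx']*c[0]/c[2]+i2['cx'],i2['fy']*c[1]/c[2]+i2['cy'],c[2])
print(bot.read_eef_pos(),bot.read_ee_rot(),bot.read_gripper_width())
E
```

```text
510 [[ 0.47  -0.252  0.125]
 [ 0.505 -0.216  0.156]
 [ 0.528 -0.106  0.164]]
tcp px 256.14454944312456 225.32103752321237 0.21243972501691033
[ 0.49379734 -0.17804266  0.31852014] [ 2.33026077 -2.10611048 -0.00499123] 0.019961916657050972
```

View pics/v2.png

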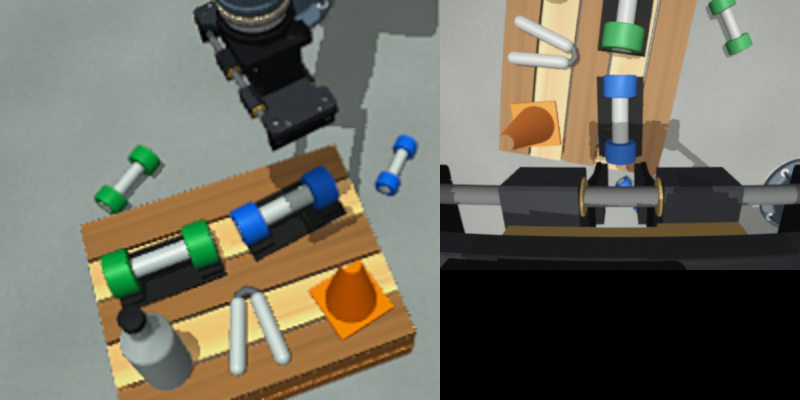

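```bash
python3 - <<'E'
from h import *
bot.grip(.087); print(bot.read_gripper_width())
p,o=pose(S,SY,0,-1,.019)
bot.move_straight(p+[0,0,.06],attitude=o,rate=.2)
print(bot.move_straight(p,rate=.1,stop_force=15), bot.read_eef_pos()-p)
t=bot.read_time_s(); bot.grip(0.0); print(bot.read_time_s()-t,bot.read_gripper_width(),bot.read_gripper_force())
p1,d,i=cap("scene"); p2,d2,i2=cap("wrist")
bot.hold(.3); print(bot.read_gripper_width(),bot.read_gripper_force(),bot.read_ft_force())
a=cv2.resize(p1[150:270,180:300],(400,400)); b=cv2.resize(p2[100:],(400,222)); b=np.vstack([b,np.zeros((178,400,3),np.uint8)])
cv2.imwrite("pics/v3.png",np.hstack([a,b])[...,::-1])
E
```

```text
0.08727357245147307
False [ 0.00059172 -0.00036072  0.00060332]
1.5250000000000004 0.000607783567431549 0.0
0.000405153831364726 0.0 [ 0.03247302  0.74131668 -0.25448757]
```

View pics/v3.png

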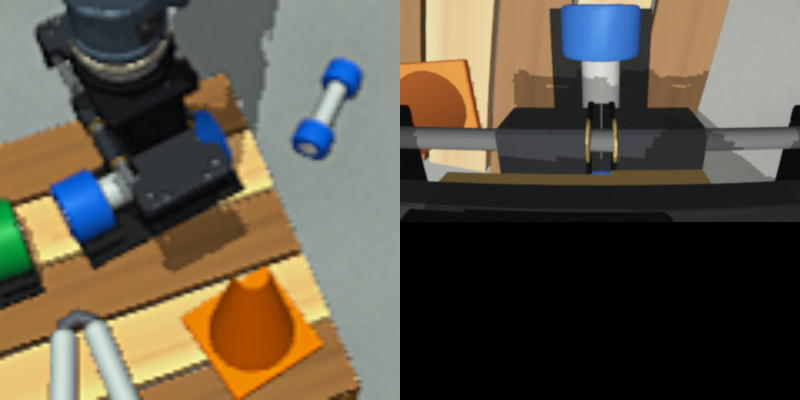

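The scene view shows the closed gripper sitting over the handle, with the fingers fully shut above it. I'll check the wrist cloud against the fixed cameras.

```bash
python3 - <<'E'
from h import *
p,o=pose(S,SY,0,-1,.019)
bot.move_straight(p+[0,0,.10],rate=.2)
P=bot.read_eef_pos(); Rt=R.from_rotvec(bot.read_ee_rot()); print("tcp",P)
for n in("wrist","scene"):
    im,d,i=cap(n); W=pts(d,i); h=cv2.cvtColor(im,cv2.COLOR_RGB2HSV)
    m=(cv2.inRange(h,(100,120,60),(125,255,255))>0)&(W[...,2]>.1)&(W[...,0]<.6)
    q=W[m]; print(n,"blue",len(q),np.percentile(q,[2,50,98],axis=0).round(3).tolist())
    w=W.reshape(-1,3); w=w[~np.isnan(w[:,0])]
    c=w[(abs(w[:,2]-.1)<.03)&(w[:,0]>.4)&(w[:,0]<.6)&(w[:,1]<-.1)]
    hh,e=np.histogram(c[:,2],bins=np.arange(.07,.13,.002)); print("crate z",e[hh.argmax()])
    t=Rt.inv().apply(w-P); t=t[(abs(t[:,0])<.03)&(abs(t[:,1])<.04)&(t[:,2]<.02)]
    for a in np.arange(-.12,.02,.01):
        s=t[(t[:,2]>=a)&(t[:,2]<a+.01)]
        if len(s)>2: print(n,round(a,2),len(s),np.percentile(s,[2,98],axis=0)[:,:2].round(3).tolist())
cv2.imwrite("pics/v4.png",np.hstack([cv2.resize(im[100:300,120:320],(500,500))])[...,::-1])
E
```

```text
tcp [ 0.4938969  -0.17809595  0.21437602]
wrist blue 3202 [[0.47, -0.253, 0.117], [0.5, -0.235, 0.157], [0.526, -0.139, 0.27]]
crate z 0.09800000000000003
wrist -0.12 57 [[0.008, -0.004], [0.023, 0.006]]
wrist -0.11 50 [[0.004, -0.004], [0.013, 0.006]]
wrist -0.1 53 [[-0.005, -0.004], [0.008, 0.006]]
wrist -0.09 573 [[-0.008, -0.004], [0.003, 0.006]]
wrist -0.08 120 [[0.01, -0.005], [0.012, 0.007]]
wrist -0.07 315 [[0.005, -0.006], [0.012, 0.008]]
wrist -0.06 286 [[0.009, -0.007], [0.012, 0.008]]
wrist -0.05 266 [[0.01, -0.008], [0.012, 0.009]]
wrist -0.04 69 [[0.01, -0.008], [0.012, 0.009]]
scene blue 428 [[0.482, -0.252, 0.123], [0.509, -0.223, 0.155], [0.528, -0.106, 0.163]]
crate z 0.10000000000000003
scene -0.12 4 [[0.02, -0.033], [0.021, 0.007]]
```

View pics/v4.png

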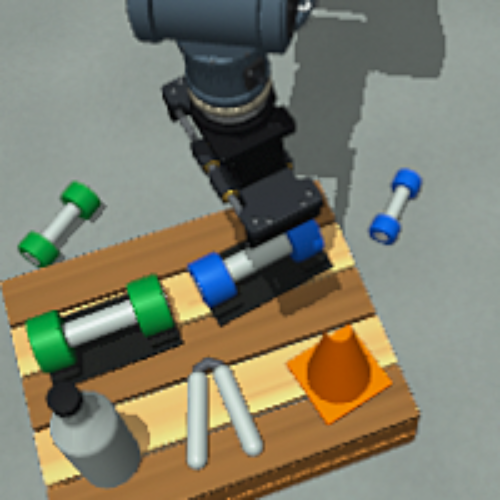

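```bash
python3 - <<'E'
from h import *
P=bot.read_eef_pos(); Rt=R.from_rotvec(bot.read_ee_rot())
im,d,i=cap("wrist"); W=pts(d,i)
t=Rt.inv().apply(W.reshape(-1,3)-P).reshape(W.shape)
E=np.linalg.inv(np.array(i['extrinsics'])); print("cam in tool",Rt.inv().apply(np.array(i['extrinsics'])[:3,3]-P))
for z in(0,-.02,-.036,-.06):
    for x in(-.01,.01):
        c=E[:3,:3]@(P+Rt.apply([x,0,z]))+E[:3,3]; print(z,x,"px",round(i['fx']*c[0]/c[2]+i['cx'],1),round(i['fy']*c[1]/c[2]+i['cy'],1),"depth",c[2].round(3))
for c in(245,250,256,262,268):
    print(c,[(r,d[r,c].round(3),*t[r,c].round(3)) for r in range(195,262,5)])
E
```

```text
cam in tool [ 0.07476808  0.00056757 -0.19965145]
0 -0.01 px 256.2 239.5 depth 0.215
0 0.01 px 256.2 211.0 depth 0.21
-0.02 -0.01 px 256.1 252.4 depth 0.196
-0.02 0.01 px 256.1 221.5 depth 0.19
-0.036 -0.01 px 256.1 264.8 depth 0.18
-0.036 0.01 px 256.0 231.5 depth 0.175
-0.06 -0.01 px 255.9 287.8 depth 0.157
-0.06 0.01 px 255.9 250.2 depth 0.152
245 [(195, np.float32(0.278), np.float64(0.002), np.float64(-0.01), np.float64(0.069)), (200, np.float32(0.279), np.float64(-0.002), np.float64(-0.01), np.float64(0.069)), (205, np.float32(0.281), np.float64(-0.007), np.float64(-0.01), np.float64(0.07)), (210, np.float32(0.283), np.float64(-0.012), np.float64(-0.01), np.float64(0.07)), (215, np.float32(0.285), np.float64(-0.017), np.float64(-0.01), np.float64(0.071)), (220, np.float32(0.286), np.float64(-0.021), np.float64(-0.01), np.float64(0.07)), (225, np.float32(0.285), np.float64(-0.025), np.float64(-0.01), np.float64(0.068)), (230, np.float32(0.172), np.float64(0.012), np.float64(-0.006), np.float64(-0.038)), (235, np.float32(0.165), np.float64(0.012), np.float64(-0.006), np.float64(-0
[... 4411 characters left out ...]
loat64(0.01), np.float64(0.072)), (225, np.float32(0.288), np.float64(-0.026), np.float64(0.01), np.float64(0.072)), (230, np.float32(0.172), np.float64(0.012), np.float64(0.006), np.float64(-0.038)), (235, np.float32(0.166), np.float64(0.012), np.float64(0.006), np.float64(-0.045)), (240, np.float32(0.159), np.float64(0.012), np.float64(0.006), np.float64(-0.053)), (245, np.float32(0.153), np.float64(0.012), np.float64(0.006), np.float64(-0.058)), (250, np.float32(0.152), np.float64(0.01), np.float64(0.006), np.float64(-0.06)), (255, np.float32(0.147), np.float64(0.01), np.float64(0.006), np.float64(-0.065)), (260, np.float32(0.141), np.float64(0.01), np.float64(0.005), np.float64(-0.071))]
```

The wrist depth shows the fingers really end about 36 mm short of the reported TCP (tool z ≈ -0.036). That explains the miss: the tips stopped at z ≈ 0.151, just above the handle top at 0.148. I'll allow for that offset and regrasp.

```bash
cat >> h.py <<'E'
OFF=.0365; GR=OFF+.015
E
python3 - <<'E'
from h import *
print(bot.read_time_s())
bot.grip(.087)
p,o=pose(S,SY,0,-1,GR)
print(bot.move_straight(p,rate=.12,stop_force=12), bot.read_eef_pos()-p)
bot.grip(.015); w=bot.read_gripper_width(); print(w,bot.read_gripper_force())
if w>.024:
    bot.move_straight(p+[0,0,.19],rate=.2)
    bot.hold(.2); print(bot.read_ft_force(),bot.read_gripper_width(),bot.read_gripper_force(),bot.read_eef_pos()-p,bot.read_time_s())
    for n in("scene","top"):
        im,d,i=cap(n); W=pts(d,i); h=cv2.cvtColor(im,cv2.COLOR_RGB2HSV)
        m=(cv2.inRange(h,(100,120,60),(125,255,255))>0)&(W[...,2]>.2)
        q=W[m]; print(n,len(q),np.percentile(q,[2,50,98],axis=0).round(3).tolist() if len(q) else "")
    for t in(45,42):
      for f in(1,-1):
        for x,h in((-.09,.13),(-.09,.012),(0,.012),(0,0)):
            q=bot.ik(*pose(tree(x,0,h),TY,t,f,GR)); print(t,f,x,h,None if q is None else np.round(q,2))
E
```

```text
12.35
False [ 0.00057285 -0.00032284  0.00062713]
0.02706887800058053 30.000051856040955
[ 0.11931815  0.25892294 -7.25793847] 0.027252420089768244 29.998683035373688 [-0.0006985   0.00039359  0.18864571] 17.425
scene 492 [[0.476, -0.252, 0.317], [0.509, -0.228, 0.346], [0.533, -0.105, 0.404]]
top 183 [[0.461, -0.14, 0.329], [0.476, -0.127, 0.347], [0.504, -0.109, 0.597]]
45 1 -0.09 0.13 [ 0.18  0.27  2.07  0.98  0.03 -1.01]
45 1 -0.09 0.012 None
45 1 0 0.012 None
45 1 0 0 None
45 -1 -0.09 0.13 [0.18 0.27 2.07 0.98 0.03 2.13]
45 -1 -0.09 0.012 [0.18 0.56 2.18 3.07 0.38 0.04]
45 -1 0 0.012 [0.19 0.6  1.96 3.03 0.21 0.08]
45 -1 0 0 [0.19 0.63 1.97 3.05 0.24 0.07]
42 1 -0.09 0.13 [ 0.18  0.26  2.03  0.22  0.12 -0.25]
42 1 -0.09 0.012 None
42 1 0 0.012 None
42 1 0 0 None
42 -1 -0.09 0.13 None
42 -1 -0.09 0.012 [0.18 0.53 2.15 3.04 0.27 0.06]
42 -1 0 0.012 [0.19 0.59 1.93 2.95 0.11 0.17]
42 -1 0 0 [0.19 0.61 1.94 2.99 0.14 0.13]
```

Held at 27 mm and 30 N, with a load of 7.3 N. Now I'll plan a transit that flips the wrist clear of the singularity.

```bash
python3 - <<'E'
from h import *
for t in(60,55,45):
    for x,y,h in((-.17,-.12,.16),(-.14,0,.12),(-.09,0,.13),(-.09,0,.08),(-.09,0,.05),(-.12,0,.03)):
        q=bot.ik(*pose(tree(x,y,h),TY,t,-1,GR)); print(t,x,h,None if q is None else np.round(q,2))
E
```

```text
60 -0.17 0.16 [-0.36  0.19  2.42  2.23  0.65  0.48]
60 -0.14 0.12 [0.16 0.37 2.37 3.06 0.65 0.04]
60 -0.09 0.13 [0.17 0.37 2.24 3.06 0.52 0.05]
60 -0.09 0.08 [0.17 0.52 2.29 3.08 0.72 0.02]
60 -0.09 0.05 [0.17 0.62 2.31 3.09 0.83 0.01]
60 -0.12 0.03 [0.17 0.7  2.4  3.09 1.01 0.  ]
55 -0.17 0.16 [-0.33  0.13  2.35  2.01  0.49  0.74]
55 -0.14 0.12 [0.17 0.31 2.31 3.04 0.44 0.06]
55 -0.09 0.13 [0.17 0.33 2.18 3.03 0.33 0.08]
55 -0.09 0.08 [0.17 0.46 2.24 3.07 0.52 0.04]
55 -0.09 0.05 [0.17 0.55 2.26 3.08 0.63 0.02]
55 -0.12 0.03 [0.17 0.62 2.35 3.09 0.78 0.01]
45 -0.17 0.16 [-0.26  0.07  2.22  1.22  0.36  1.59]
45 -0.14 0.12 [0.17 0.23 2.19 2.66 0.07 0.45]
45 -0.09 0.13 [0.18 0.27 2.07 0.98 0.03 2.13]
45 -0.09 0.08 [0.18 0.38 2.12 2.95 0.15 0.16]
45 -0.09 0.05 [0.18 0.46 2.15 3.03 0.25 0.08]
45 -0.12 0.03 [0.18 0.5  2.24 3.06 0.38 0.05]
```

```bash
cat >> h.py <<'E'
from scipy.optimize import least_squares
def meas(lo,hi,r,ylim=(-1,1),zmin=.1,cams=("scene","top"),xr=(.35,.8)):
    "fit level cylinder of radius r to coloured points; returns tree-frame centre & yaw rel. tree"
    for n in cams:
        im,d,i=cap(n); W=pts(d,i); h=cv2.cvtColor(im,cv2.COLOR_RGB2HSV)
        m=cv2.erode((cv2.inRange(h,lo,hi)>0).astype(np.uint8),np.ones((2,2)))>0
        q=W[m&(W[...,2]>zmin)&(W[...,0]>xr[0])&(W[...,0]<xr[1])&(W[...,1]>ylim[0])&(W[...,1]<ylim[1])]
        if len(q)<40: print(n,"few",len(q)); continue
        q=R.from_euler('z',-TY).apply(q-IN); m0=q.mean(0)
        f=lambda t: np.hypot(((q[:,0]-t[0])+(q[:,1]-m0[1])*np.tan(t[1])),(q[:,2]-t[2]-t[3]*(q[:,1]-m0[1])))-r
        t=least_squares(f,[m0[0],0,m0[2]-.01,0],loss='soft_l1',f_scale=.002)
        e=np.percentile(q[:,1],[1,99]); yc=e.mean(); a=t.x
        print(n,len(q),"centre x %.4f y %.4f z %.4f yaw %.3f roll %.3f"%(a[0]-(yc-m0[1])*np.tan(a[1]),yc,a[2]+a[3]*(yc-m0[1]),a[1],a[3]),"ext",e.round(3),"rms",np.sqrt(np.mean(t.fun**2)).round(4))
BL=((100,120,60),(125,255,255),.028); GN=((50,100,40),(85,255,255),.032)
E
python3 - <<'E'
from h import *
bot.goto(*pose(tree(-.14,0,.12),TY,60,-1,GR)); print(bot.read_time_s(),bot.read_gripper_width())
p,o=pose(tree(-.09,0,.03),TY,45,-1,GR)
bot.move_straight(p,attitude=o,rate=.12); bot.hold(.2)
print(bot.read_eef_pos()-p,bot.read_ft_force(),bot.read_time_s(),np.round(bot.read_joints(),2))
meas(*BL,ylim=(.08,.4),zmin=.12)
im,d,i=cap("scene"); cv2.imwrite("pics/v5.png",cv2.resize(im[100:280,280:500],(660,540))[...,::-1])
E
```

```text
20.1167 0.02729936665418398
[-4.16621180e-04 -2.98986831e-05  2.76120310e-04] [-0.70036445 -0.33460123 -6.20062079] 21.375 [0.18 0.51 2.17 3.05 0.32 0.06]
scene 447 centre x -0.0921 y -0.0046 z 0.0307 yaw -0.209 roll -0.198 ext [-0.079  0.07 ] rms 0.0035
top 212 centre x -0.0906 y -0.0042 z 0.0343 yaw -0.240 roll -0.098 ext [-0.078  0.07 ] rms 0.0027
```

View pics/v5.png

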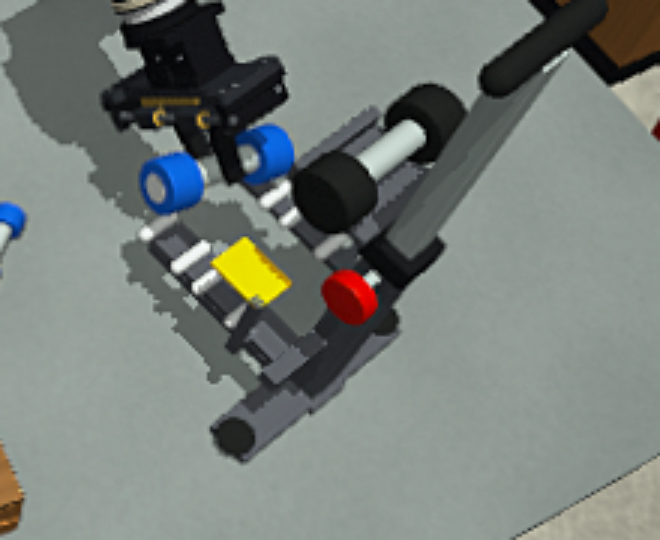

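The view shows the blue dumbbell held over the outer cradle, heads at (172,182) and (265,152). The fit says it has twisted in the pads by about 0.3 rad, so I'll pin that down before going near the guards.

```bash
cat >> h.py <<'E'
def fit(lo,hi,r,ylim=(.08,.42),zmin=.11,cams=("scene","top"),xr=(.35,.8),frame=None,quiet=False):
    "dumbbell pose in tree frame (or world if frame='w') from surface points of both heads"
    Q=[]
    for n in cams:
        im,d,i=cap(n); W=pts(d,i); h=cv2.cvtColor(im,cv2.COLOR_RGB2HSV)
        m=cv2.erode((cv2.inRange(h,lo,hi)>0).astype(np.uint8),np.ones((3,3)))>0
        q=W[m&(W[...,2]>zmin)&(W[...,0]>xr[0])&(W[...,0]<xr[1])&(W[...,1]>ylim[0])&(W[...,1]<ylim[1])]
        if frame!='w': q=R.from_euler('z',-TY).apply(q-IN)
        Q.append(q)
    out=[]
    for n,q in list(zip(cams,Q))+[("both",np.vstack(Q))]:
        if len(q)<40: continue
        def f(t):
            u=np.array([-np.sin(t[3])*np.cos(t[4]),np.cos(t[3])*np.cos(t[4]),np.sin(t[4])])
            v=q-t[:3]; a=v@u; rad=np.linalg.norm(v-np.outer(a,u),axis=1)-r; ax=abs(abs(a)-.057)-.018
            return np.where((rad>0)&(ax>0),np.hypot(rad,ax),np.maximum(rad,ax))
        m0=q.mean(0)
        b=min((least_squares(f,[m0[0],m0[1],m0[2]-.012,y0,0],loss='soft_l1',f_scale=.002) for y0 in(-.2,0,.2)),key=lambda s:s.cost)
        out=b.x; print(n,len(q),"xyz",b.x[:3].round(4),"yaw %.3f pitch %.3f"%tuple(b.x[3:]),"rms",np.sqrt(np.mean(b.fun**2)).round(4))
    return out
E
python3 - <<'E'
from h import *
fit(*BL)
print(np.round(bot.read_torque(),3),bot.read_time_s(),bot.read_gripper_width())
E
```

```text
scene 349 xyz [-0.0911 -0.0007  0.0303] yaw -0.207 pitch -0.194 rms 0.0014
top 171 xyz [-0.094  -0.0023  0.0259] yaw -0.157 pitch -0.239 rms 0.0018
both 520 xyz [-0.0908 -0.0008  0.0298] yaw -0.201 pitch -0.185 rms 0.0017
[-0.147  1.215  0.007] 21.625 0.027271595952477468
```

It has twisted by about -0.28 rad about the closing axis, though the centre is where expected. The outer cradle is still empty, so I'll set the dumbbell there squarely for a moment and regrasp it straight.

```bash
python3 - <<'E'
from h import *
def tw(c,phi,tilt=45):
    p,o=pose(c,TY,tilt,-1,0); M=R.from_rotvec(o); ax=M.apply([0,-1,0])  # closing axis with +x
    M=R.from_rotvec(ax*phi)*M
    return np.array(c)+GR*M.apply([0,0,1]), M.as_rotvec()
p,o=tw(tree(-.077,0,.025),.275); bot.move_straight(p,attitude=o,rate=.08)
fit(*BL)
p,o=tw(tree(-.076,0,.0),.275); print("stop",bot.move_straight(p,rate=.03,stop_force=6),bot.read_eef_pos()-p,bot.read_ft_force())
bot.grip(.05); bot.hold(.2); r=fit(*BL); print(bot.read_ft_force(),bot.read_time_s())
p,o=pose(tree(-.075,r[1],.001),TY,45,-1,GR); print(bot.move_straight(p,attitude=o,rate=.05,stop_force=10),bot.read_ft_force())
r=fit(*BL); print(bot.read_time_s())
E
```

```text
scene 303 xyz [-0.0776 -0.0002  0.0247] yaw -0.009 pitch 0.002 rms 0.0014
top 262 xyz [-0.0793 -0.0078  0.0242] yaw -0.001 pitch 0.008 rms 0.0019
both 565 xyz [-0.0782 -0.0003  0.0247] yaw -0.005 pitch 0.006 rms 0.0018
stop False [0.00090983 0.00027226 0.00086174] [ 2.02912537  1.62715121 -2.2301633 ]
scene 290 xyz [-0.0748 -0.0005 -0.0001] yaw -0.007 pitch -0.006 rms 0.0014
top 248 xyz [-0.0765 -0.0089 -0.0009] yaw -0.001 pitch 0.001 rms 0.0021
both 538 xyz [-0.0753 -0.0003 -0.0004] yaw -0.004 pitch -0.003 rms 0.0018
[-0.50780701  0.06198543  0.11169679] 24.9083
False [ 0.01878394 -0.57665473  0.22217956]
scene 288 xyz [-0.0749 -0.0005 -0.0004] yaw -0.013 pitch -0.008 rms 0.0014
top 155 xyz [-0.0761  0.0012 -0.0004] yaw -0.021 pitch 0.009 rms 0.0021
both 443 xyz [-0.0753 -0.0003 -0.0005] yaw -0.013 pitch -0.002 rms 0.0018
26.025
```

It now sits exactly at tree (-75, 0, 0) mm and square. Next I grip, lift 12.5 mm, slide in and lower.

```bash
python3 - <<'E'
from h import *
P=lambda x,h:pose(tree(x,0,h),TY,45,-1,GR)[0]
bot.grip(.015); print(bot.read_gripper_width(),bot.read_gripper_force())
bot.move_straight(P(-.075,.0125),rate=.04); bot.hold(.1)
r=fit(*BL); print(bot.read_eef_pos()-P(-.075,.0125))
ok=abs(r[2]-.0125)<.003 and abs(r[3])<.04 and abs(r[4])<.04
if ok:
    s=bot.move_straight(P(0,.0125),rate=.05,stop_force=7); print("in stop",s,bot.read_eef_pos()-P(0,.0125),bot.read_ft_force())
    if not s:
        print("down",bot.move_straight(P(0,0),rate=.025,stop_force=6),bot.read_eef_pos()-P(0,0),bot.read_ft_force())
print(bot.read_time_s()); fit(*BL)
E
```

```text
0.027387569609666852 29.999750554561615
scene 291 xyz [-0.0753 -0.0002  0.011 ] yaw -0.008 pitch -0.006 rms 0.0015
top 161 xyz [-0.0764 -0.007   0.0108] yaw -0.011 pitch 0.014 rms 0.0018
both 452 xyz [-0.0755  0.0001  0.0109] yaw -0.006 pitch 0.001 rms 0.0017
[-3.77176181e-04 -5.87089696e-05 -4.20850921e-04]
in stop False [-4.96636485e-04 -6.22153404e-05 -2.37543435e-04] [ 0.87400502 -0.05975587 -7.1752938 ]
down True [-1.21087606e-04 -1.14326090e-05  7.99029359e-04] [-0.8816894   0.46176712  5.66797979]
29.3333
top 51 xyz [0.0011 0.0015 0.0015] yaw -0.032 pitch 0.022 rms 0.0017
both 71 xyz [-0.0004  0.0003 -0.0002] yaw -0.010 pitch -0.005 rms 0.0017
```

It's seated at (0,0,0). Now I release, back out along the tool axis and check the seat.

```bash
python3 - <<'E'
from h import *
bot.grip(.048); print(bot.read_ft_force())
p,o=pose(tree(0,0,0),TY,45,-1,GR); z=R.from_rotvec(o).apply([0,0,1])
print(bot.move_straight(p-.11*z,rate=.12,stop_force=8),bot.read_ft_force())
P=bot.read_eef_pos(); 
p,o=pose(G+[0,0,.0],GY,0,-1,GR)
bot.goto(tree(-.2,-.12,.16),pose(G,TY,45,-1)[1])
fit(*BL); print(bot.read_time_s(),np.round(bot.read_joints(),2))
for f in(1,-1):
  for dz in(.19,.1,0): print(f,np.round(bot.ik(*pose(G+[0,0,dz],GY,0,f,GR)),2))
for t in(0,30,45,60):
  for f in(1,-1):
    q=bot.ik(*pose(tree(-.12,-.02,.13),TY,t,f,GR)); print("o",t,f,None if q is None else np.round(q,2))
E
```

```text
[-0.11372514 -0.5809933   0.1152383 ]
False [0.14468228 0.83648343 0.44724319]
top 126 xyz [-0.0006  0.0013 -0.0004] yaw 0.011 pitch -0.017 rms 0.0018
both 148 xyz [-0.0006  0.0005 -0.0004] yaw 0.013 pitch -0.020 rms 0.0017
33.0083 [-0.42 -0.14  2.27  0.95  0.54  1.79]
1 [-0.81  0.43  1.33 -0.    1.38 -0.78]
1 [-0.81  0.52  1.44 -0.    1.18 -0.78]
1 [-0.81  0.64  1.53 -0.    0.97 -0.78]
-1 [-0.81  0.43  1.33 -0.    1.38  2.37]
-1 [-0.81  0.52  1.44 -0.    1.18  2.37]
-1 [-0.81  0.64  1.53 -0.    0.97  2.37]
o 0 1 [ 0.15  0.37  1.58 -0.    1.19 -0.06]
o 0 -1 None
o 30 1 [ 0.13  0.22  1.95  0.1   0.45 -0.17]
o 30 -1 None
o 45 1 [ 0.11  0.23  2.14  1.71  0.07 -1.79]
o 45 -1 [0.11 0.23 2.14 1.71 0.07 1.36]
o 60 1 None
o 60 -1 [0.1  0.35 2.32 2.95 0.58 0.1 ]
```

The blue dumbbell is seated squarely and released. Next I pick the green one without any wrist flip and carry it gently.

```bash
python3 - <<'E'
from h import *
g=fit(*GN,ylim=(-.46,-.27),zmin=.12,frame='w')
c=np.array([g[0],g[1],.138]); yaw=g[3]
assert abs(g[2]-.138)<.003 and np.linalg.norm(c-G)<.006
p,o=pose(c,yaw,8,1,GR)
bot.goto(p+[0,0,.14],o); bot.grip(.056)
print(bot.move_straight(p,rate=.12,stop_force=10),bot.read_eef_pos()-p)
bot.grip(.015); print(bot.read_gripper_width(),bot.read_gripper_force(),bot.read_time_s())
bot.move_straight(p+[0,0,.17],rate=.12); bot.hold(.1); print(bot.read_ft_force(),bot.read_gripper_width())
fit(*GN,ylim=(-.46,-.27),zmin=.22,frame='w')
for x,h in((-.12,.11),(-.075,.06),(-.075,.005)): 
    for t in(20,25): print(x,h,t,bot.ik(*pose(tree(x,0,h),TY,t,1,GR)))
print(bot.read_time_s())
E
```

```text
scene 456 xyz [ 0.5011 -0.3684  0.1376] yaw -0.030 pitch 0.002 rms 0.0016
top 336 xyz [ 0.5012 -0.3603  0.1374] yaw -0.046 pitch -0.000 rms 0.0018
both 792 xyz [ 0.5011 -0.3687  0.1375] yaw -0.036 pitch 0.000 rms 0.0017
False [ 0.0005269  -0.00055027  0.00083682]
0.02746869513822784 30.00014841556549 37.8
[-0.2198323   0.48965569 -4.88173383] 0.02751508014122753
scene 476 xyz [ 0.4997 -0.3614  0.3065] yaw -0.035 pitch -0.000 rms 0.0013
top 246 xyz [ 0.4986 -0.3621  0.3062] yaw -0.063 pitch -0.002 rms 0.0015
both 722 xyz [ 0.4998 -0.3613  0.3064] yaw -0.037 pitch -0.003 rms 0.0014
-0.12 0.11 20 [ 0.18560964  0.28552865  1.84166108  0.01821427  0.66559148 -0.0452352 ]
-0.12 0.11 25 [ 0.18374008  0.26915384  1.90477457  0.02897066  0.53174673 -0.05647772]
-0.075 0.06 20 [ 0.18867262  0.41865276  1.79761697  0.01871417  0.57648005 -0.04371979]
-0.075 0.06 25 [ 0.18714433  0.40728605  1.86180191  0.03134111  0.43654886 -0.05682304]
-0.075 0.005 20 [ 0.18867262  0.51010157  1.84636584  0.02413868  0.43631394 -0.04990756]
-0.075 0.005 25 [ 0.18714433  0.50581427  1.90986427  0.04634059  0.29006433 -0.07282689]
39.5667
```

Held and level. Now the gentle carry, then a measurement over the cradle.

```bash
python3 - <<'E'
from h import *
p,o=pose(tree(-.12,0,.11),TY,25,1,GR); bot.move_straight(p,attitude=o,rate=.16)
p,o=pose(tree(-.08,0,.06),TY,25,1,GR); bot.move_straight(p,rate=.1); bot.hold(.2)
r=fit(*GN); meas(*GN,ylim=(.08,.42)); print(bot.read_eef_pos()-p,bot.read_ft_force(),bot.read_gripper_width(),bot.read_time_s())
im,d,i=cap("scene"); cv2.imwrite("pics/v6.png",cv2.resize(im[100:280,280:500],(660,540))[...,::-1])
E
```

```text
scene 238 xyz [-0.0819  0.0035  0.0579] yaw 0.018 pitch -0.039 rms 0.0013
top 248 xyz [-0.0828 -0.003   0.0598] yaw 0.021 pitch 0.006 rms 0.0017
both 486 xyz [-0.0825  0.0041  0.0598] yaw 0.023 pitch -0.002 rms 0.0016
scene 310 centre x -0.0804 y -0.0044 z 0.0616 yaw 0.002 roll 0.039 ext [-0.072  0.064] rms 0.004
top 302 centre x -0.0825 y -0.0002 z 0.0593 yaw 0.007 roll 0.000 ext [-0.073  0.072] rms 0.0039
[-8.38078363e-06  3.65586153e-05  4.14532401e-04] [ 0.59530174 -0.59318554 -4.99660798] 0.027548191526949373 44.575
```

View pics/v6.png

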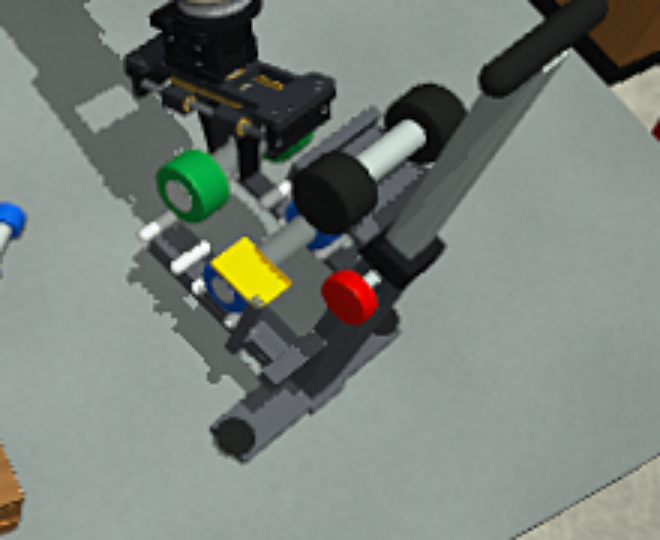

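The view shows the green dumbbell level over the outer cradle (head at (192,185)), with the blue one seated behind it under the guard (225,285). The green centre sits about +3 mm in y, so I'll shift by that and lower.

```bash
python3 - <<'E'
from h import *
P=lambda h:pose(tree(-.0735,-.003,h),TY,25,1,GR)
p,o=P(.03); print(bot.move_straight(p,rate=.08,stop_force=10))
p,o=P(.003); print("down",bot.move_straight(p,rate=.025,stop_force=4),bot.read_eef_pos()-P(.005)[0],bot.read_ft_force())
fit(*GN)
bot.grip(.05); bot.hold(.2); r=fit(*GN); meas(*GN,ylim=(.08,.42)); print(bot.read_ft_force(),bot.read_time_s())
z=R.from_rotvec(o).apply([0,0,1])
print(bot.move_straight(bot.read_eef_pos()-.13*z,rate=.12,stop_force=8))
bot.hold(.2); fit(*GN); fit(*BL); print(bot.read_time_s())
a,d,i=cap("scene"); b,d,i=cap("top")
cv2.imwrite("pics/v7.png",np.hstack([cv2.resize(a[100:280,300:480],(400,400)),cv2.resize(b[65:205,70:210],(400,400))])[...,::-1])
E
```

```text
False
down True [-2.84926445e-04 -6.41860873e-05  6.16308905e-04] [-1.04850886 -1.28061015  4.98294537]
scene 216 xyz [-0.0755  0.0008  0.0057] yaw 0.009 pitch -0.005 rms 0.0014
top 219 xyz [-0.0762 -0.0072  0.005 ] yaw 0.000 pitch 0.008 rms 0.0017
both 435 xyz [-0.0757  0.0009  0.0051] yaw 0.010 pitch -0.003 rms 0.0017
scene 220 xyz [-0.0766  0.0004  0.0038] yaw 0.017 pitch -0.025 rms 0.0013
top 231 xyz [-0.0763 -0.0075  0.0041] yaw 0.003 pitch 0.002 rms 0.0018
both 451 xyz [-0.0759  0.0008  0.0043] yaw 0.005 pitch -0.007 rms 0.0017
scene 285 centre x -0.0749 y -0.0147 z 0.0078 yaw -0.016 roll 0.066 ext [-0.076  0.047] rms 0.0041
top 287 centre x -0.0764 y -0.0034 z 0.0039 yaw 0.009 roll 0.007 ext [-0.075  0.069] rms 0.0101
[-0.53915185 -0.25796063 -0.38044113] 47.2667
False
scene 409 xyz [-0.0749 -0.      0.005 ] yaw -0.010 pitch -0.007 rms 0.0015
top 162 xyz [-0.0777 -0.0062  0.006 ] yaw 0.023 pitch 0.035 rms 0.0018
both 571 xyz [-0.0749  0.      0.0046] yaw -0.010 pitch -0.002 rms 0.0017
top 131 xyz [-0.0026 -0.0071 -0.0017] yaw -0.017 pitch 0.014 rms 0.0018
both 154 xyz [-0.0018  0.0004 -0.001 ] yaw -0.002 pitch 0.003 rms 0.0018
48.9
```

View pics/v7.png

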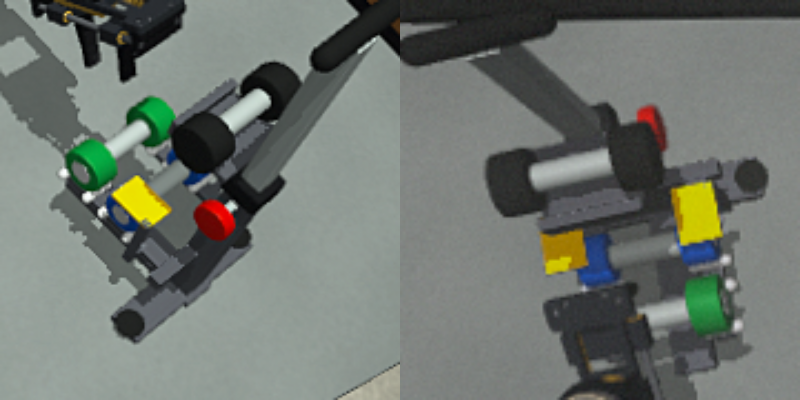

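Both dumbbells sit squarely: green at scene crop (120,140) in the outer cradle, blue behind it under the guards at (125,205). The gripper is clear of them, so I'm handing in.

```bash
python3 -c "
from h import *
print(bot.close_job())"
```

```text
the job is handed in; nothing more can be done
None
```

The small blue dumbbell is in the inner cradle and the big green one in the outer, both measured square and within about 2 mm of centre and released; I handed in at about 49 s, after a missed first grasp and a brief rest of the blue one in the empty outer cradle to straighten it.

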